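# Set the card-length gauge's stop with the hammer-head pull rod

### The job

Set the stop of the sprung card gauge: take the pull rod from its wooden stand, lay it in the gauge's cradle with its hammer head inside the slotted strut and let go of it, then take it again another way and turn it a quarter turn, cross bar upright, so that the head catches behind the lips. Draw the slide out with the rod until the stop's thin blade is level with the blade of the mark clip - do not overshoot, the stop does not come back - hold it there a moment, then ease the slide fully home without letting it snap, and leave the rod hooked in the strut with its cross bar upright, lying in the cradle. Do not push the slide or the stop with the fingers, and leave the other things on the bench where they are.

Things in the scene. Friction and masses are not known exactly. Their poses are not given: they have to be found in the camera images.
- rod: Loose steel pull rod with a hammer head and a T cross bar, 0.27 kg (varies by a fifth). Shank round, 12 mm diameter. Origin on the shank axis, 90 mm from the head's end face and 90 mm from the cross-bar axis. +x along the shank to the head, y along the cross bar, z normal to both (up in the stand). Balances about 20 mm to the cross-bar side. Starts level in its stand, head and cross bar flat.
- rod_head (a point): Centre of the rod's flat hammer head, at x = +85 mm on the rod; the head is 34 mm (rod y) x 12 mm (rod z) x 10 mm (rod x).
- rod_bar (a point): Middle of the rod's round cross bar (12 mm diameter), at x = -90 mm on the rod. Black balls of 22 mm diameter are centred 40 mm to either side, along the rod's y.
- stand: Fixed wooden stand; origin on the bench under the rod's start, axes as the rod's there; rod axis 45 mm above the bench. A notched post (36 mm wide, 51 mm high) holds the shank at x = +32 to +48 mm, two posts 39 mm high carry the cross bar; the shank from x = -80 to +30 mm is free above a base plate 8 mm high.
- gauge: Fixed sprung card gauge in grey metal. Origin on the bench under the slotted front face of its strut; z up; the slide pulls out along -x, roughly towards the robot. Base plate 8 mm high from x = -128 to +172, y = -45 to +125 mm. Spring housing from x = +62 mm on, 98 mm high.
- cradle (a point): Middle of the gauge's cradle, on the axis of a rod lying in it (68 mm high, gauge x = -82, y = 0, in line with the slot). Open-topped U trough 45 mm long in x (-105 to -60), 16 mm wide inside, floor 62 mm high, straight walls to 71 mm, flared guides to 82 mm and about 40 mm wide. A rod lying in it can be turned about its axis and stays as turned.
- slide: Moving slide of the gauge; its frame is the gauge's when home and moves along the gauge's -x by the length drawn, 0 to 60 mm. Spring about 5 N at home, rising 1.4 N per 10 mm, plus 2.5 N to push the stop. A tab on its +y side pushes the stop. Its nose is a 70 mm length of slotted steel strut lying along y, 52 mm high, 31 mm deep.
- slot (a point): Middle of the strut's slot, in its front face, 68 mm high. Slot 16 mm high, open along y. Lips 6 mm thick, cavity behind them 42 mm high to a back wall 26 mm in from the face. The head goes in flat and is caught when upright. Seated against the back wall the rod's origin is 64 mm in front of the face; about 10 mm of free play precedes the catch.
- stop: Black sliding stop on a rail at the gauge's +y side, 30 x 32 x 28 mm, top 45 mm high. Its frame is the gauge's at the start and moves along the gauge's -x. The slide's tab meets it after about 4 mm of draw, then pushes it; about 2.5 N of friction keeps it where it is left when the slide goes back.
- stop_blade (a point): Tip of the stop's thin upright steel blade (3 mm thick), on its outer side, 45 mm above the bench; starts at gauge x = -9, y = +105 mm.
- mark: Fixed steel mark clip, 30 mm tall, standing on the gauge's base plate outside the stop's rail; axes as the gauge's. A thin steel blade like the stop's points from it towards the rail. Origin in the plane of that blade, at its foot, 8 mm above the bench at gauge y = +117 mm. Level means that stop_blade has the same position along the gauge's x as this origin, 25 to 48 mm from the stop's start.
- mug: Bystander, leave alone: white mug, 76 mm wide, 90 mm tall.
- bowl: Bystander, leave alone: white bowl, 120 mm wide, 55 mm tall.
- ink: Bystander, leave alone: ink jar, 56 mm wide, 75 mm tall.
- flask: Bystander, leave alone: white bottle, 60 mm wide, 150 mm tall.
- brush: Bystander, leave alone: brush lying flat, 190 mm long.
- cup: Bystander, leave alone: terracotta cup, 66 mm wide, 70 mm tall.
- cards: Bystander, leave alone: stack of cards, 110 x 150 x 20 mm.
Mind the look-alikes: they are no part of the job. Leave any blue or orange look-alike of the rod alone.

How it is judged:
On the way, in this order (a step that is already met when the one before it is completed fails the run):
1. the rod lies in the cradle with its head flat inside the strut, let go (x of rod_head in the frame of slide between 0.0085 and 0.03 m and y of rod_head in the frame of slide between -0.025 and 0.025 m and z of rod_head in the frame of slide between 0.055 and 0.081 m and z of rod in the frame of gauge between 0.06 and 0.078 m and y of rod in the frame of gauge between -0.014 and 0.014 m and contact force between the fingers and rod below 0.3 N and angle between the y axis of rod and the z axis of gauge, either way round above 1.1 rad and linear speed of rod below 0.03 m/s), for 0.2 s.
2. the rod is turned a quarter turn, cross bar upright within about 23 degrees, head behind the lips (x of rod_head in the frame of slide between 0.0085 and 0.03 m and y of rod_head in the frame of slide between -0.025 and 0.025 m and z of rod_head in the frame of slide between 0.055 and 0.081 m and angle between the y axis of rod and the z axis of gauge, either way round below 0.4 rad), for 0.2 s.
3. the slide is drawn out by the hooked rod until the stop's blade is level with the mark within 5 mm, and held (all of step 2 and x of stop_blade in the frame of mark between -0.005 and 0.005 m and x of slide in the frame of gauge below -0.018 m), for 0.4 s.
At the end, for the whole second after the job is handed in: The stop's blade is level with the mark's blade within 5 mm along the gauge, the slide is home within 4 mm, and the rod rests in the cradle with its head behind the strut's lips and its cross bar upright within about 23 degrees (all of step 2 and x of stop_blade in the frame of mark between -0.005 and 0.005 m and z of rod in the frame of gauge between 0.06 and 0.078 m and y of rod in the frame of gauge between -0.014 and 0.014 m and x of slide in the frame of gauge above -0.004 m and linear speed of each of rod, slide below 0.02 m/s); the robot touches nothing.
It fails at once if the slide snaps back (faster than 0.3 m/s) (linear speed of slide above 0.3 m/s).
It fails at once if the fingers push the slide or the stop (contact force between the fingers and slide above 2 N or contact force between the fingers and stop above 2 N).
It fails at once if a bystander is shoved more than 30 mm (distance of any of mug, bowl, ink, flask, brush, cup, cards from where it was at the start of the episode above 0.03 m).
It also fails if it takes over 72 s, if anything falls off the work surface, if the arm or the gripper's body presses on something with over 40 N, if the wrist force passes 120 N, or if a joint passes its speed limit or range.

### The arm

A 7-joint arm with a two-finger parallel gripper is mounted at the origin on the work surface. World frame = base frame: x ahead of the robot, y to its left, z up, the work surface at z = 0. Lengths are in m, angles in rad, forces in N, time in s.
With the tool pointing down it reaches from about 0.425 to 0.825 m from the base axis. Payload 3.6 kg.
Tool frame: the origin (TCP) lies at the very end of the fingers, on their centre line; the grasp point (between the pads) lies 19 mm behind it (arm.hold_point_z is the distance from the TCP to the grasp point, in m); z points along the fingers, y is the line along which they close (so a half turn about z gives the same grasp; the last joint's range is limited). The gripper opens to 93 mm and grips with 3 to 60 N. Pads are 15 mm wide; open, the fingers measure 128 mm over their backs; the gripper's body (75 mm by 188 mm) begins 65 mm behind the grasp point.
Start: joints at [1.262, 0.615, -0.013, 1.423, 0.008, 1.103, -0.04], TCP at [0.181, -0.624, 0.219] pointing down, gripper open.
Joint ranges: [-3.12, 3.12], [-0.3, 2.06], [-1.34, 1.32], [0.26, 2.42], [-1.36, 4.5], [0.01, 1.98], [-2.84, 2.84]. Speed limits (rad/s): [2.79, 2.79, 3.14, 3.14, 3.14, 3.14, 3.14].

### API

Orientations are given as a unit quaternion [w, x, y, z].
In Python, from rig import arm gives the robot as it stands.
- The arm moves only by the tool send_rows, never from a script. Its argument "steps" is one flat list of numbers, 5 for each row, row after row: the shift along the tool's x, y, z scaled (see below), then the turn about the tool's z scaled (see below), then the closure, from 0 (fully open) to 1 (shut). A call has 1 to 8 rows; each row is the pose to reach, as a shift and turn from the pose commanded when the call began, along the tool's axes at that moment; what a row does not reach only later rows make up. The controller multiplies each number of a shift by 0.3 m and each number of a turn by 90 degrees. A row lasts 1/12 s, in which the tool goes at most 41.7 mm and 7.16 degrees, less where a joint would pass 70% of its speed; a pose out of reach is approached as far as the arm can. A call with a number of a shift or a turn outside -1 to 1 is refused whole. A call with a gripper value outside its range is refused whole. The fingers move at their own pace and stop on an object; "newtons" is the grip in N (left out, the last holds). Time passes only in rows, so rows that repeat a pose let the fingers close. It gives the time, the measured TCP pose, the force, the opening and the grip force at its end, in the units of the state.
- arm.observe(): the state, without advancing time (a new reading comes with each control period).
- arm.camera(name): name is "scene" or "top" or "wrist"; returns the picture (480x640x3 uint8, red, green, blue); there is no depth.
- arm.camera_model(name): a dict with "mtx" (3x3 intrinsics, pixels), "view" (4x4, takes a point from world to camera coordinates). Camera axes: x right, y up, looking along -z (the intrinsics and any distortion apply to the point x, -y, -z); pixel columns grow to the right and rows downward; lengths in m; the calibration is good to about 2 mm. A picture is of the moment at which its call begins: read the wrist's pose just before it. camera_model takes no time and is no camera call; for the wrist camera it gives the pose at the moment of the call.
- arm.sign_off(): hands the job in; it is judged then, once.
The state is a dict: "time_s": time; "joint_pos": joint angles; "qd": joint speeds; "effort": joint torques, N m; "ee_pos": TCP position; "tool_rot": TCP orientation; "contact_force": force on the tool from outside, world axes, zero at the start; "ft_torque": the same for the moment, N m; "width": finger opening in m; "gripper_force": force on a finger pad.
Only numpy, scipy, OpenCV 4.12 (cv2) and the standard library are available. Lean on these libraries where they do the work, as an engineer would, in place of code of your own. Each camera call takes 0.05 s, during which the arm holds its last target. There are 200 camera calls.

## Working session

There is one attempt and no reset: what is moved stays moved. The work goes in short steps, Python scripts to look and compute and a tool call to move; the robot and the scene stay as the last step left them, time stands still between calls to the robot, and variables do not carry over. Pictures are saved under pics/ and viewed, at most 10 in all, crops included, and the job is handed in when it is done.

Besides the shell and the picture viewer there is one more tool, called as a command line: name --argument value ..., lists and objects as JSON in quotes. send_rows: Moves the arm, as the interface text tells. Shifts and turns lie within -1 to 1; 1 stands for 0.3 m of shift or 90 degrees of turn. Its arguments: {"type":"object","properties":{"steps":{"type":"array","items":{"type":"number","minimum":-1,"maximum":1}},"newtons":{"type":"number"}},"required":["steps"]}

```bash
ls; mkdir -p pics
cat > h.py <<'E'
import numpy as np, cv2
from rig import arm
def snap(n,f):
    s=arm.observe(); m=arm.camera_model(n); im=arm.camera(n)
    cv2.imwrite(f'pics/{f}.png',im[:,:,::-1]); np.savez(f'pics/{f}.npz',mtx=m['mtx'],view=m['view']); return im,m
def ray(m,p):
    K=np.array(m['mtx']);V=np.array(m['view']);d=np.linalg.inv(K)@np.array([p[0],p[1],1.])
    d=d*[1,-1,-1];R=V[:3,:3];return -R.T@V[:3,3],R.T@d
def onz(m,p,z):
    o,d=ray(m,p);return o+d*(z-o[2])/d[2]
def proj(m,P):
    K=np.array(m['mtx']);V=np.array(m['view']);c=V[:3,:3]@np.array(P)+V[:3,3];q=K@(c*[1,-1,-1]);return q[:2]/q[2]
def tri(ms,ps):
    A=np.zeros((3,3));b=np.zeros(3);L=[]
    for m,p in zip(ms,ps):
        o,d=ray(m,p);d/=np.linalg.norm(d);M=np.eye(3)-np.outer(d,d);A+=M;b+=M@o;L.append((o,M))
    X=np.linalg.solve(A,b);return X,[np.linalg.norm(M@(X-o)) for o,M in L]
def load(f): return dict(np.load(f'pics/{f}.npz'))
E
python3 - <<'E'
from h import *
print(arm.observe(), arm.hold_point_z)
a,_=snap('scene','s0');b,_=snap('top','t0')
for n in('scene','top'):
    m=arm.camera_model(n);print(n,m)
E
```

```text
pics
{'time_s': 0.0, 'joint_pos': array([ 1.26151597,  0.61590244, -0.01260294,  1.42486412,  0.00809574,
        1.10338428, -0.04041722]), 'qd': array([-0.00038419,  0.00041883,  0.00013739,  0.00023496,  0.0002769 ,
        0.00103399,  0.00083644]), 'effort': array([-4.81077204e-04, -4.58930147e+01,  2.08980460e-01, -1.65743440e+01,
       -6.10494660e-02,  2.04276410e-02,  2.44858584e-04]), 'ee_pos': array([ 0.18115443, -0.62343971,  0.21750361]), 'tool_rot': array([-1.23860936e-03,  9.90017723e-01,  1.40937345e-01, -1.96028487e-04]), 'contact_force': array([0.04039121, 0.02385201, 0.11980295]), 'ft_torque': array([-0.00742523,  0.01280376,  0.02687387]), 'gripper_force': 0.0, 'width': 0.09306484553867046} 0.0188
scene {'mtx': array([[548.91683219,   0.        , 311.1978919 ],
       [  0.        , 548.91683219, 245.177483  ],
       [  0.        ,   0.        ,   1.        ]]), 'view': array([[-0.57364521,  0.81905309,  0.00912201,  0.34571016],
       [-0.45340569, -0.32678992,  0.82923557,  0.13636828],
       [ 0.68216894,  0.47155104,  0.5588248 , -1.714096  ],
       [ 0.        ,  0.        ,  0.        ,  1.        ]])}
top {'mtx': array([[450.37987266,   0.        , 324.98517157],
       [  0.        , 450.37987266, 243.86408302],
       [  0.        ,   0.        ,   1.        ]]), 'view': array([[-0.00906416, -0.99984803, -0.01489167, -0.09910949],
       [ 0.98450676, -0.01153103,  0.17496709, -0.47073607],
       [-0.17511221, -0.01307502,  0.98446166, -1.32146352],
       [ 0.        ,  0.        ,  0.        ,  1.        ]])}
```

View pics/s0.png

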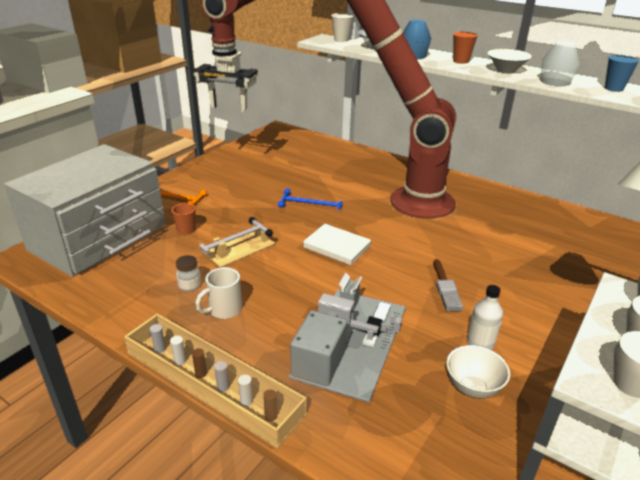

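View pics/t0.png

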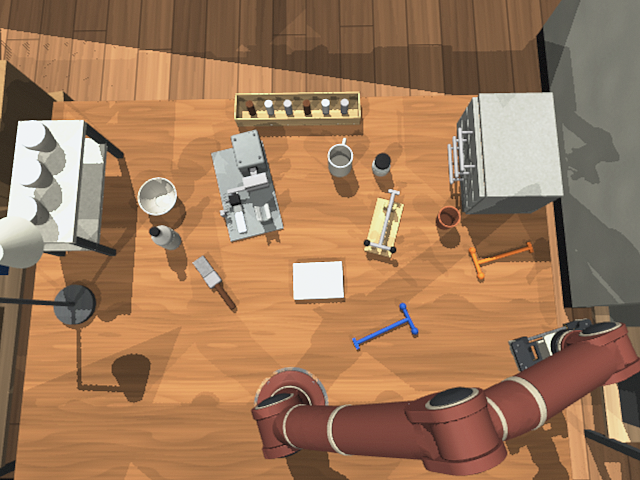

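The candidates for the rod are the steel rod in the wooden stand, at top (384,222) and scene (237,238), and two look-alikes: blue at top (385,328) and orange at top (500,258). I choose the steel rod in the stand. The gauge is at top (247,190).

Run:
```python
import cv2,numpy as np
t=cv2.imread('pics/t0.png');s=cv2.imread('pics/s0.png')
a=cv2.resize(t[120:270,205:415],(798,570),interpolation=cv2.INTER_CUBIC)
cv2.imwrite('pics/c1.png',a)
b=cv2.resize(s[205:275,190:290],(400,280),interpolation=cv2.INTER_CUBIC)
c=cv2.resize(s[265:405,285:415],(520,560),interpolation=cv2.INTER_CUBIC)
o=np.zeros((560,800,3),np.uint8);o[:,:520]=c;o[:196,520:]=cv2.resize(b,(280,196))
cv2.imwrite('pics/c2.png',o)
```

```text
(no output)
```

View pics/c1.png

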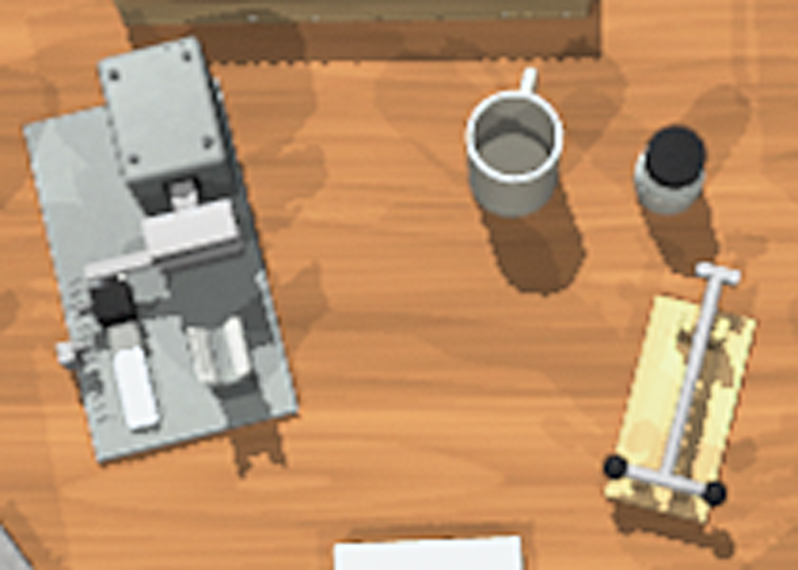

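View pics/c2.png

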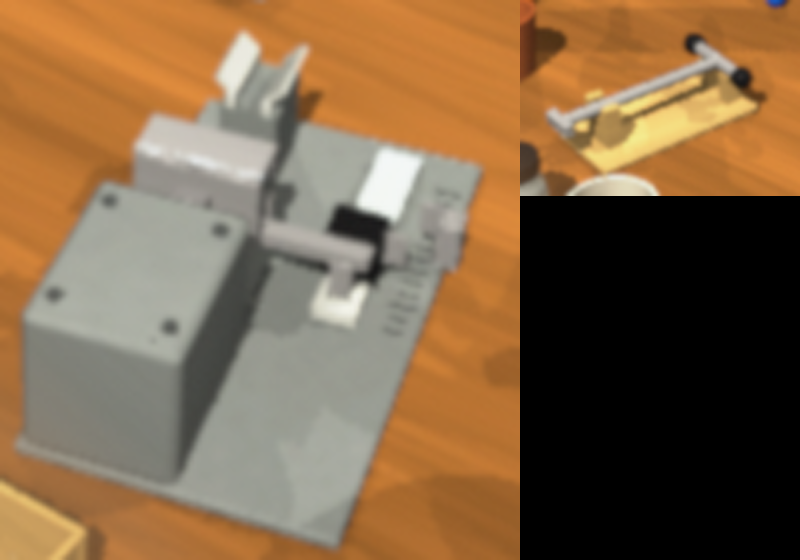

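The steel rod lies in the stand as described: balls at crop (616,466) and (714,493), head at (718,273). The gauge has its white flared cradle at crop (220,350), the black stop at (112,300) and the mark clip at (68,352).

```bash
cat > m1.py <<'E'
from h import *
T=load('t0');S=load('s0')
t=lambda u,v:(205+(u+.5)/3.8-.5,120+(v+.5)/3.8-.5)
r=lambda u,v:(190+(u-520)/2.8,205+v/2.8)
s=lambda u,v:(285+u/4,265+v/4)
P={}
for n,a,b in [('ballA',t(616,466),r(695,43)),('ballB',t(714,493),r(740,77)),('head',t(718,273),r(562,118)),
  ('cNearL',t(100,458),s(482,165)),('cFarL?',t(26,128),s(338,543)),
  ('crad flareL far',t(188,327),s(303,47)),('mark top',t(66,347),s(452,212))]:
    X,e=tri([T,S],[a,b]);P[n]=X;print(n,X.round(4),np.round(e,4))
def fit(G,W):
    G=np.array(G);W=np.array(W);g=G-G.mean(0);w=W-W.mean(0)
    th=np.arctan2((g[:,0]*w[:,1]-g[:,1]*w[:,0]).sum(),(g*w).sum());c,s_=np.cos(th),np.sin(th)
    R=np.array([[c,-s_],[s_,c]]);o=W.mean(0)-R@G.mean(0);return th,o,(W-o-G@R.T)
G=[(-.128,.125),(-.128,-.045),(.172,.125),(-.128,.125),(.172,.125),(.172,-.045)]
W=[onz(T,t(*p),.008)[:2] for p in[(100,458),(297,410),(26,128)]]+[onz(S,s(*p),.008)[:2] for p in[(482,165),(338,541),(20,438)]]
th,o,res=fit(G,W);print('gauge',np.degrees(th),o,(res*1e3).round(1).tolist())
R=np.array([[np.cos(th),-np.sin(th)],[np.sin(th),np.cos(th)]])
print('cradle',o+R@[-.082,0])
bm=(P['ballA']+P['ballB'])/2;d=P['head']-bm;print('rod yaw',np.degrees(np.arctan2(d[1],d[0])),'bar dir',np.degrees(np.arctan2(*(P['ballA']-P['ballB'])[[1,0]])),'len',np.linalg.norm(d),np.linalg.norm(P['ballA']-P['ballB']),'orig',bm+d*90/175)
E
python3 m1.py
```

```text
ballA [ 0.4813 -0.247   0.0768] [0.0242 0.0242]
ballB [ 0.4412 -0.2897  0.0116] [0.0252 0.0252]
head [ 0.6284 -0.3153  0.0489] [0.0004 0.0004]
cNearL [0.4906 0.1902 0.0062] [0.0008 0.0008]
cFarL? [0.7788 0.2611 0.0026] [0.0004 0.0004]
crad flareL far [0.5719 0.1057 0.1059] [0.0045 0.0045]
mark top [0.5757 0.2117 0.0421] [0.0002 0.0002]
gauge 13.666129925546073 [0.64287166 0.09998698] [[1.7, -2.1], [-0.3, 1.7], [-4.0, -2.1], [3.2, 0.5], [1.7, 0.1], [-2.4, 1.9]]
cradle [0.56319316 0.08061335]
rod yaw -15.684234953735661 bar dir 46.8305704322379 len 0.17371058681444496 0.08765611489648707 orig [ 0.5472284  -0.29249599  0.04664437]
```

```bash
sed -i "s/r(695,43)/r(740,77)#/;" m1.py; sed -i "s/('ballA',t(616,466),r(740,77)#.*/('ballA',t(616,466),r(740,77)),('ballB',t(714,493),r(695,43)),('head',t(718,273),r(562,118)),/" m1.py
cat > go.py <<'E'
from h import *
def go(x,y,z,yaw,cur=None):
    "numbers for the move from the present pose to TCP x,y,z and tool-x yaw (deg)"
    s=arm.observe();w,a,b,c=s['tool_rot'];p=s['ee_pos']
    from scipy.spatial.transform import Rotation as Ro
    M=Ro.from_quat([a,b,c,w]).as_matrix();y0=np.degrees(np.arctan2(M[1,0],M[0,0]))
    d=M.T@(np.array([x,y,z])-p)/.3;dt=((y0-yaw+90)%180-90)/90
    print('from',p.round(4),round(y0,1),'F',s['contact_force'].round(1),'w',round(s['width'],4),'t',round(s['time_s'],1),'-> rows',d.round(3),round(dt,3))
E
python3 m1.py; python3 -c "
from go import *
go(.52,-.285,.2,-15.7)"
```

```text
ballA [ 0.4729 -0.2305  0.0442] [0.0007 0.0007]
ballB [ 0.45   -0.3068  0.0439] [0. 0.]
head [ 0.6284 -0.3153  0.0489] [0.0004 0.0004]
cNearL [0.4906 0.1902 0.0062] [0.0008 0.0008]
cFarL? [0.7788 0.2611 0.0026] [0.0004 0.0004]
crad flareL far [0.5719 0.1057 0.1059] [0.0045 0.0045]
mark top [0.5757 0.2117 0.0421] [0.0002 0.0002]
gauge 13.666129925546073 [0.64287166 0.09998698] [[1.7, -2.1], [-0.3, 1.7], [-4.0, -2.1], [3.2, 0.5], [1.7, 0.1], [-2.4, 1.9]]
cradle [0.56319316 0.08061335]
rod yaw -15.605244444396922 bar dir 73.28902453210148 len 0.17347653611632713 0.0796817231502571 orig [ 0.54730803 -0.29263896  0.04658961]
from [ 0.1812 -0.6235  0.2176] 16.2 F [-0.2 -0.1  0.4] w 0.0931 t 0.1 -> rows [ 1.399 -0.768  0.06 ] 0.355
```

send_rows --steps '[0.75,-0.4,0.06,0.355,0,0.75,-0.4,0.06,0.355,0,0.75,-0.4,0.06,0.355,0,0.75,-0.4,0.06,0.355,0,0.75,-0.4,0.06,0.355,0,0.75,-0.4,0.06,0.355,0,0.75,-0.4,0.06,0.355,0,0.75,-0.4,0.06,0.355,0]'

```text
time_s: 0.77
ee_pos: [0.3677, -0.442, 0.1999]
tool_rot: [-0.002, 0.991, -0.133, 0.0]
contact_force: [0.5, -0.1, -0.6]
width: 0.0929
gripper_force: 0.0
```

```bash
python3 -c "
from go import *
go(.5,-.28,.2,-16.2)"
```

```text
from [ 0.3677 -0.442   0.1999] -15.2 F [ 0.5 -0.1 -0.6] w 0.0929 t 0.8 -> rows [ 0.284 -0.637  0.002] 0.011
```

send_rows --steps '[0.28,-0.64,0,0.01,0.3,0.28,-0.64,0,0.01,0.3,0.28,-0.64,0,0.01,0.3,0.28,-0.64,0,0.01,0.3,0.28,-0.64,0,0.01,0.3,0.28,-0.64,0,0.01,0.3,0.28,-0.64,0,0.01,0.3]'

```text
time_s: 1.35
ee_pos: [0.4981, -0.2826, 0.2003]
tool_rot: [-0.0, 0.99, -0.143, -0.0]
contact_force: [-0.9, -1.0, 0.3]
width: 0.0652
gripper_force: 0.0
```

Run:
```python
from go import *
im,m=snap('wrist','w1');T=load('t0')
for n,P in dict(bar=(.4615,-.2687,.045),A=(.4729,-.2305,.044),B=(.45,-.3068,.044),head=(.6284,-.3153,.045),orig=(.547,-.2926,.045)).items(): print(n,proj(m,P).round(1))
go(.4923,-.2775,.0265,-16)
```

```text
bar [322.1 262.5]
A [282.7 262. ]
B [361.5 262.5]
head [319.1  75.8]
orig [320.7 172.9]
from [ 0.4962 -0.2854  0.2004] -16.7 F [-0.8 -0.8  0.6] w 0.0654 t 1.4 -> rows [-0.019 -0.022  0.58 ] -0.007
```

View pics/w1.png

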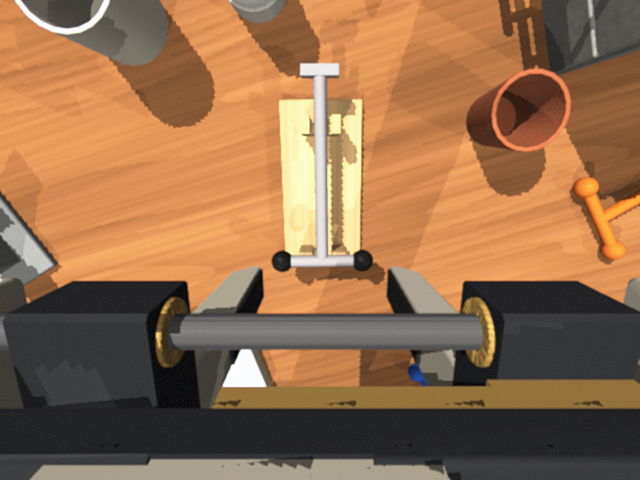

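The wrist view confirms it: the bar is at (322,261), the balls at (282,261) and (363,261), and the head at (319,70), all matching the prediction. I grasp.

send_rows --steps '[-0.015,-0.022,0.3,-0.007,0.3,-0.015,-0.022,0.5,-0.007,0.3,-0.015,-0.022,0.58,-0.007,0.3,-0.015,-0.022,0.58,-0.007,0.3,-0.015,-0.022,0.58,-0.007,0.3,-0.015,-0.022,0.58,-0.007,1,-0.015,-0.022,0.58,-0.007,1,-0.015,-0.022,0.58,-0.007,1]' --newtons 58

```text
time_s: 2.07
ee_pos: [0.4958, -0.279, 0.0293]
tool_rot: [0.001, 0.99, -0.14, 0.002]
contact_force: [0.6, -0.5, 0.3]
width: 0.0497
gripper_force: 0.0
```

send_rows --steps '[0,0,0,0,1,0,0,0,0,1,0,0,0,0,1]'

```text
time_s: 2.32
ee_pos: [0.4954, -0.277, 0.0283]
tool_rot: [0.0, 0.99, -0.139, 0.001]
contact_force: [0.0, -0.8, 0.6]
width: 0.0297
gripper_force: 0.0
```

```bash
python3 -c "
from go import *
print(arm.observe()['gripper_force'])
go(.4923,-.2775,.15,-16)"
```

```text
0.0
from [ 0.4954 -0.277   0.0283] -16.0 F [ 0.  -0.8  0.6] w 0.0297 t 2.3 -> rows [-0.008  0.005 -0.406] -0.0
```

send_rows --steps '[0,0,0.005,0,1,0,0,0.005,0,1,0,0,0.005,0,1,0,0,0.005,0,1,0,0,0.005,0,1]'

```text
time_s: 2.73
ee_pos: [0.4945, -0.2768, 0.0254]
tool_rot: [0.0, 0.99, -0.139, 0.0]
contact_force: [-0.9, 0.1, 2.7]
width: 0.0105
gripper_force: 58.0
```

```bash
python3 -c "
from go import *
print(arm.observe()['gripper_force'])
go(.4923,-.2775,.15,-16)"
```

```text
58.00348877906799
from [ 0.4945 -0.2768  0.0254] -16.0 F [-0.9  0.1  2.7] w 0.0105 t 2.7 -> rows [-0.006  0.004 -0.415] -0.0
```

send_rows --steps '[0,0,-0.15,0,1,0,0,-0.3,0,1,0,0,-0.4,0,1,0,0,-0.45,0,1,0,-0.2,-0.45,-0.05,1,0,-0.4,-0.45,-0.13,1,0,-0.6,-0.45,-0.2,1,0,-0.6,-0.45,-0.2,1]'

```text
time_s: 3.4
ee_pos: [0.5398, -0.1143, 0.1596]
tool_rot: [-0.001, 1.0, 0.019, -0.001]
contact_force: [0.7, 0.2, -1.9]
width: 0.0103
gripper_force: 58.0
```

```bash
python3 -c "
from go import *
go(.4914,.0631,.14,13.7)"
```

```text
from [ 0.5398 -0.1143  0.1596] 2.2 F [ 0.7  0.2 -1.9] w 0.0103 t 3.4 -> rows [-0.139 -0.597  0.066] -0.128
```

send_rows --steps '[-0.04,-0.15,0,-0.05,1,-0.08,-0.3,0,-0.1,1,-0.12,-0.45,0.03,-0.13,1,-0.14,-0.58,0.06,-0.13,1,-0.14,-0.597,0.066,-0.13,1,-0.14,-0.597,0.066,-0.13,1,-0.14,-0.597,0.066,-0.13,1]'

```text
time_s: 3.98
ee_pos: [0.4911, 0.0627, 0.1396]
tool_rot: [-0.0, 0.993, 0.121, -0.001]
contact_force: [0.2, -0.9, -1.8]
width: 0.0104
gripper_force: 58.0
```

Run:
```python
from go import *
im,m=snap('wrist','w2');snap('top','t2');snap('scene','s2')
th=np.radians(13.67);o=np.array([.64287,.09999]);R=np.array([[np.cos(th),-np.sin(th)],[np.sin(th),np.cos(th)]])
gw=lambda x,y,z:np.r_[o+R@[x,y],z]
for n,p in dict(cradL=(-.06,.02,.082),cradR=(-.06,-.02,.082),nearL=(-.105,.02,.082),nearR=(-.105,-.02,.082),strutL=(0,.035,.094),strutR=(0,-.035,.094),blade=(-.009,.105,.045),mark=(-.039,.117,.038)).items():print(n,proj(m,gw(*p)).round(1))
go(.4914,.0631,.14,13.7)
```

```text
cradL [292.9 105.2]
cradR [356.6 105.5]
nearL [294.1 177.8]
nearR [354.7 178.1]
strutL [261.6 -14.2]
strutR [388.7 -13.6]
blade [174.8  34.5]
mark [166.9  82.9]
from [0.4925 0.0594 0.1403] 13.5 F [ 1.1 -0.3 -2.5] w 0.0107 t 4.1 -> rows [-0.001 -0.013  0.001] -0.002
```

View pics/w2.png

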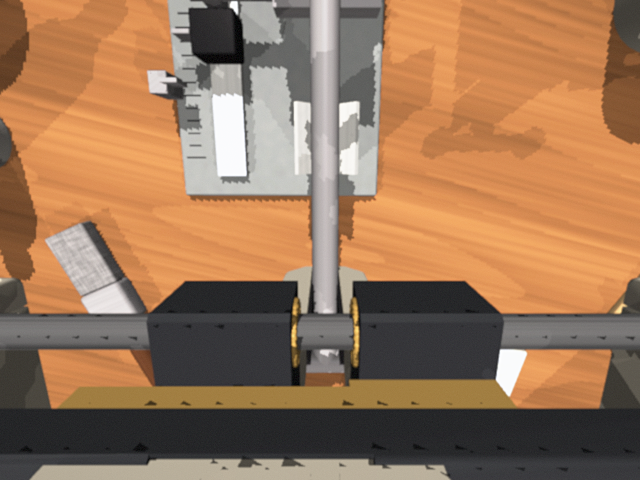

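Run:
```python
from go import *
m=load('w2')
th=np.radians(13.67);o=np.array([.64287,.09999]);R=np.array([[np.cos(th),-np.sin(th)],[np.sin(th),np.cos(th)]])
gw=lambda x,y,z:np.r_[o+R@[x,y],z]
for p in[(-.128,.125,.008),(-.128,-.045,.008),(0,-.045,.008)]:print(proj(m,gw(*p)).round(1))
hp=gw(-.008,0,.158)
print(proj(load('t2'),hp),proj(load('s2'),hp))
t=cv2.imread('pics/t2.png');s=cv2.imread('pics/s2.png')
a=cv2.resize(t[150:250,205:305],(400,400),interpolation=cv2.INTER_CUBIC)
b=cv2.resize(s[215:345,300:400],(400,520),interpolation=cv2.INTER_CUBIC)
v=np.zeros((520,800,3),np.uint8);v[:400,:400]=a;v[:,400:]=b;cv2.imwrite('pics/c3.png',v)
```

```text
[184.2 197.9]
[375.  198.7]
[381.4  38.9]
[252.65765321 180.08642686] [341.45220378 270.3783444 ]
```

View pics/c3.png

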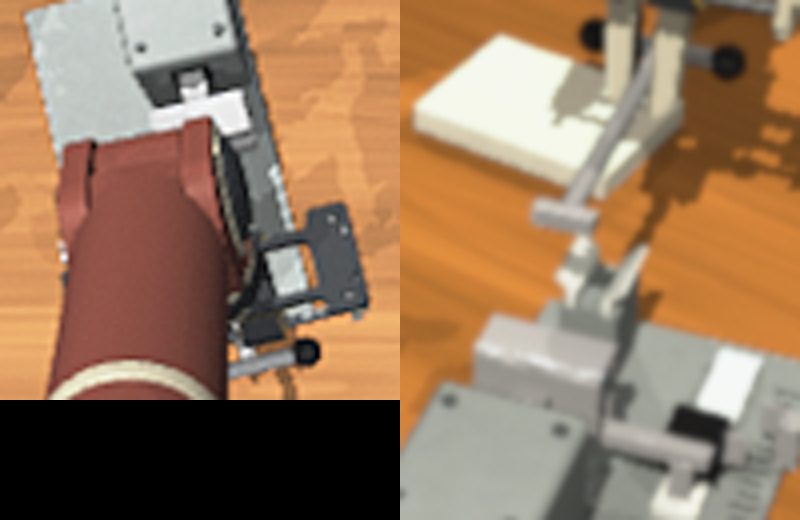

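Run:
```python
from go import *
for i in range(2):go(.4914,.0621,.0775,13.7)
```

```text
from [0.4925 0.0594 0.1403] 13.5 F [ 1.1 -0.3 -2.5] w 0.0107 t 4.1 -> rows [-0.001 -0.01   0.209] -0.002
from [0.4925 0.0594 0.1403] 13.5 F [ 1.1 -0.3 -2.5] w 0.0107 t 4.1 -> rows [-0.001 -0.01   0.209] -0.002
```

send_rows --steps '[0,0,0,0,1,0,0,0,0,1]'

```text
time_s: 4.3
ee_pos: [0.4926, 0.0598, 0.1405]
tool_rot: [0.0, 0.993, 0.118, 0.0]
contact_force: [0.4, 0.2, -3.0]
width: 0.0107
gripper_force: 58.0
```

Run:
```python
from go import *
for i in range(2):go(.4914,.0621,.0775,13.7)
```

```text
from [0.4926 0.0598 0.1405] 13.5 F [ 0.4  0.2 -3. ] w 0.0107 t 4.3 -> rows [-0.002 -0.009  0.21 ] -0.002
from [0.4926 0.0598 0.1405] 13.5 F [ 0.4  0.2 -3. ] w 0.0107 t 4.3 -> rows [-0.002 -0.009  0.21 ] -0.002
```

Run:
```python
from go import *
m=load('w2')
th=np.radians(13.67);o=np.array([.64287,.09999]);R=np.array([[np.cos(th),-np.sin(th)],[np.sin(th),np.cos(th)]])
g=lambda P:(R.T@(P[:2]-o)*1e3).round(1)
for p,z in[((294,103),.082),((358,101),.082),((294,177),.082),((357,174),.082),((325,30),.16),((325,140),.159),((326,250),.159),((187,195),.008),((376,195),.008)]:print(p,g(onz(m,p,z)))
print(g(arm.observe()['ee_pos']))
```

```text
(294, 103) [-58.7  19.3]
(358, 101) [-57.4 -20.8]
(294, 177) [-104.5   20.1]
(357, 174) [-102.3  -21.4]
(325, 30) [-42.9  -0.1]
(325, 140) [-84.1  -0.3]
(326, 250) [-132.3   -1. ]
(187, 195) [-125.4  122.2]
(376, 195) [-124.7  -45.8]
[-155.5   -3.6]
```

send_rows --steps '[0,0,0.1,0,1,0,0,0.2,0,1,0,0,0.25,0,1,0,0,0.28,0,1,0,0,0.29,0,1,0,0,0.295,0,1,0,0,0.295,0,1]'

```text
time_s: 4.88
ee_pos: [0.4931, 0.0611, 0.0525]
tool_rot: [-0.0, 0.993, 0.119, 0.001]
contact_force: [0.2, -1.0, -2.8]
width: 0.0104
gripper_force: 58.0
```

Run:
```python
from go import *
th=np.radians(13.67);o=np.array([.64287,.09999]);R=np.array([[np.cos(th),-np.sin(th)],[np.sin(th),np.cos(th)]])
go(.4914,.0621,.05,13.7);snap('wrist','w3')
print(R.T@(arm.observe()['ee_pos'][:2]-o),arm.observe()['ft_torque'])
s=snap('scene','s3')[0][:,:,::-1]
b=cv2.resize(s[235:345,300:410],(600,600),interpolation=cv2.INTER_CUBIC);cv2.imwrite('pics/c4.png',b)
```

```text
from [0.4931 0.0611 0.0525] 13.7 F [ 0.2 -1.  -2.8] w 0.0104 t 4.9 -> rows [-0.005 -0.004  0.008] -0.0
[-0.15454748 -0.00228472] [-0.01228174  0.10130152 -0.02657184]
```

View pics/c4.png

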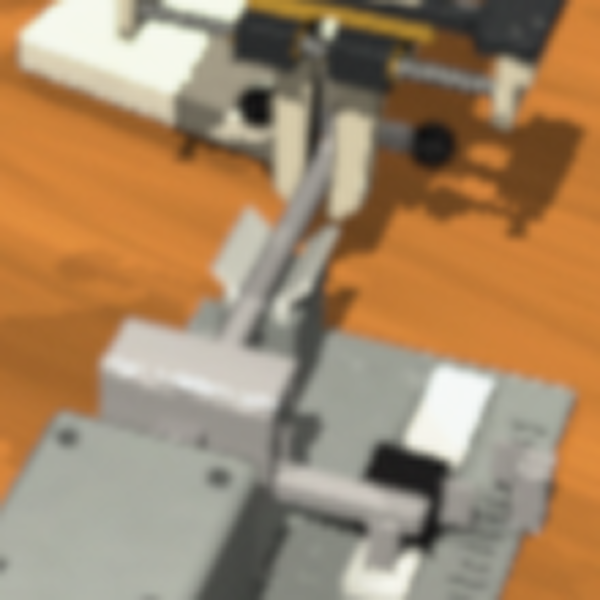

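The rod lies between the cradle guides (crop (265,270)) with its head hidden in front of the strut. I lower it to touch.

send_rows --steps '[0,0,0.005,0,1,0,0,0.008,0,1,0,0,0.011,0,1,0,0,0.011,0,1]'

```text
time_s: 5.32
ee_pos: [0.4926, 0.0613, 0.0488]
tool_rot: [-0.0, 0.993, 0.119, 0.0]
contact_force: [-0.1, 0.5, -1.1]
width: 0.0106
gripper_force: 58.0
```

```bash
cat >> go.py <<'E'
th=np.radians(13.67);o=np.array([.64287,.09999]);R=np.array([[np.cos(th),-np.sin(th)],[np.sin(th),np.cos(th)]])
gw=lambda x,y,z:np.r_[o+R@[x,y],z]
g=lambda P:np.r_[(R.T@(np.array(P)[:2]-o)*1e3),P[2]*1e3].round(1)
def st():
    s=arm.observe();print('gauge mm',g(s['ee_pos']),'F',(R.T@s['contact_force'][:2]).round(1),s['contact_force'][2].round(1),'M',s['ft_torque'].round(2),'w',s['width'].round(4),'grip',s['gripper_force'].round(1),'t',s['time_s'])
E
python3 -c "
from go import *
st()"
```

```text
Traceback (most recent call last):
  File "go.py", line 13, in st
    s=arm.observe();print('gauge mm',g(s['ee_pos']),'F',(R.T@s['contact_force'][:2]).round(1),s['contact_force'][2].round(1),'M',s['ft_torque'].round(2),'w',s['width'].round(4),'grip',s['gripper_force'].round(1),'t',s['time_s'])
                                                                                                                                                             ^^^^^^^^^^^^^^^^
AttributeError: 'float' object has no attribute 'round'
```

send_rows --steps '[0.02,0,0,0,1,0.04,0,0,0,1,0.055,0,0,0,1,0.055,0,0,0,1]'

```text
time_s: 5.65
ee_pos: [0.5104, 0.0657, 0.0487]
tool_rot: [-0.0, 0.993, 0.119, 0.001]
contact_force: [0.6, -0.1, -2.1]
width: 0.0109
gripper_force: 58.0
```

```bash
sed -i "s/s\['width'\].round(4)/round(s['width'],4)/;s/s\['gripper_force'\].round(1)/round(s['gripper_force'],1)/" go.py
python3 -c "
from go import *
st()"
```

```text
gauge mm [-136.9   -2.    48.7] F [ 0.6 -0.2] -2.1 M [ 0.03 -0.04 -0.06] w 0.0109 grip 58.0 t 5.65
```

send_rows --steps '[0.02,0,0,0,1,0.04,0,0,0,1,0.04,0,0,0,1,0.04,0,0,0,1]'

```text
time_s: 5.98
ee_pos: [0.521, 0.0683, 0.0487]
tool_rot: [-0.0, 0.993, 0.119, 0.001]
contact_force: [0.8, -0.0, -0.1]
width: 0.0108
gripper_force: 58.0
```

Run:
```python
from go import *
st()
im,m=snap('wrist','w4')
# bar vs. gripper not visible; check cradle column and rod
print(g(onz(m,(320,100),.068)))
s=snap('scene','s4')[0][:,:,::-1]
b=cv2.resize(s[235:345,300:410],(400,400),interpolation=cv2.INTER_CUBIC)
w=cv2.resize(im[:300,160:460,::-1],(400,400))
cv2.imwrite('pics/c5.png',np.hstack([b,w]))
```

```text
gauge mm [-125.9   -2.    48.7] F [ 0.8 -0.2] -0.1 M [ 0.05 -0.11  0.01] w 0.0108 grip 58.0 t 5.9833
[-37.9  -0.2  68. ]
```

View pics/c5.png

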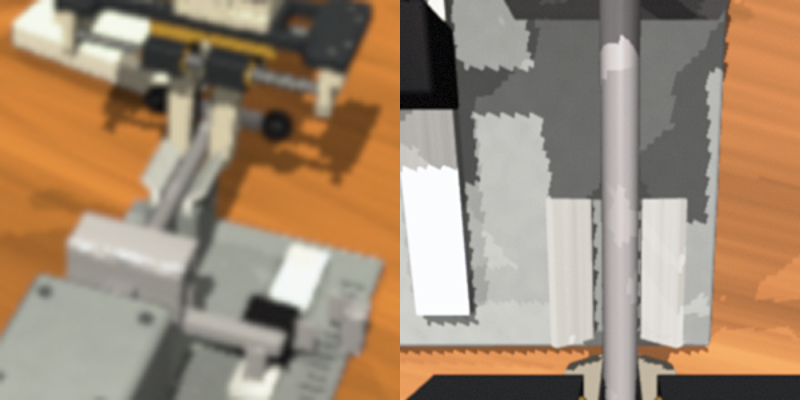

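Run:
```python
from go import *
im=cv2.imread('pics/s4.png');m=load('s4')
k=(im.max(2)<50).astype(np.uint8);k[:, :360]=0;k[:,395:]=0;k[:255]=0;k[285:]=0
n,l,s,c=cv2.connectedComponentsWithStats(k)
for i in range(1,n):
    if s[i,4]>15:print(s[i],c[i].round(1),g(onz(m,c[i],.068)))
```

```text
[360 255   6   4  20] [362.7 256.2] [-199.1   -6.    68. ]
[372 266   8   7  45] [375.6 269.1] [-159.6   37.8   68. ]
```

send_rows --steps '[0.01,0,0,0,1,0.017,0,0,0,1,0.017,0,0,0,1,0.017,0,0,0,0.4,0.017,0,0,0,0.4,0.017,0,0,0,0.4,0.017,0,0,0,0.4,0.017,0,0,0,0.4]'

```text
time_s: 6.75
ee_pos: [0.5251, 0.0692, 0.0487]
tool_rot: [-0.0, 0.993, 0.119, 0.0]
contact_force: [0.7, -0.1, -0.4]
width: 0.0393
gripper_force: 0.0
```

send_rows --steps '[0,0,0,0,0.4,0,0,0,0,0.4,0,0,0,0,0.4]'

```text
time_s: 7.0
ee_pos: [0.525, 0.0692, 0.0486]
tool_rot: [-0.0, 0.993, 0.119, 0.0]
contact_force: [-0.8, 1.0, -0.3]
width: 0.0553
gripper_force: 0.0
```

Run:
```python
from go import *
st();print(arm.observe()['joint_pos'])
im,m=snap('scene','s5');im=im[:,:,::-1]
k=(im.max(2)<50).astype(np.uint8);k[:, :360]=0;k[:,395:]=0;k[:255]=0;k[285:]=0
n,l,s,c=cv2.connectedComponentsWithStats(k)
for i in range(1,n):
    if s[i,4]>15:print(s[i],c[i].round(1),g(onz(m,c[i],.068)))
```

```text
gauge mm [-121.8   -2.1   48.6] F [-0.5  1.2] -0.3 M [-0.04 -0.05 -0.03] w 0.0553 grip 0.0 t 7.0
[-0.15284875  0.66677716 -0.02962907  1.94233996  0.03596948  0.53288561
 -1.5390649 ]
[366 256   9   7  43] [370.2 258.6] [-196.2   14.    68. ]
[375 267   4   8  25] [376.3 270.6] [-154.2   41.1   68. ]
```

send_rows --steps '[0,0,-0.12,0,0.4,0,0,-0.25,0,0.4,-0.05,-0.06,-0.3,0.08,0.4,-0.114,-0.134,-0.3,0.16,0.4,-0.114,-0.134,-0.3,0.24,0.4,-0.114,-0.134,-0.3,0.32,0.4,-0.114,-0.134,-0.3,0.4,0.4,-0.114,-0.134,-0.3,0.48,0.4]'

```text
time_s: 7.72
ee_pos: [0.482, 0.1004, 0.1388]
tool_rot: [-0.0, 0.967, -0.256, 0.0]
contact_force: [-0.2, 0.2, 0.1]
width: 0.0557
gripper_force: 0.0
```

send_rows --steps '[0,0,0,0.08,0.4,0,0,0,0.16,0.4,0,0,0,0.24,0.4,0,0,0,0.32,0.4,0,0,0,0.4,0.4,0,0,0,0.48,0.4,0,0,0,0.52,0.4,0,0,0,0.52,0.4]'

```text
time_s: 8.38
ee_pos: [0.482, 0.1004, 0.1384]
tool_rot: [0.0, 0.787, -0.616, 0.0]
contact_force: [0.1, -0.6, 0.2]
width: 0.056
gripper_force: 0.0
```

Run:
```python
from go import *
st();print(arm.observe()['joint_pos'])
im,m=snap('wrist','w6');print(proj(m,gw(-.156,.039,.068)),proj(m,gw(-.156,-.041,.068)),proj(m,gw(-.156,-.001,.068)))
t,mt=snap('top','t6')
go(*gw(-.156,.038,.049),-76.3)
```

```text
gauge mm [-156.2   38.5  138.4] F [-0.  -0.6] 0.2 M [ 0.09 -0.03 -0.01] w 0.056 grip 0.0 t 8.3833
[-0.56187672  0.51518161  0.45724831  1.97797669 -0.33474511  0.72215392
 -2.80130344]
[325.38899385 247.71393821] [325.89790869 133.88069037] [325.63324059 193.0812226 ]
from [0.482  0.1004 0.1385] -76.0 F [-0.8  0.1 -0.6] w 0.0557 t 8.5 -> rows [ 0.001 -0.001  0.298] 0.004
```

View pics/w6.png

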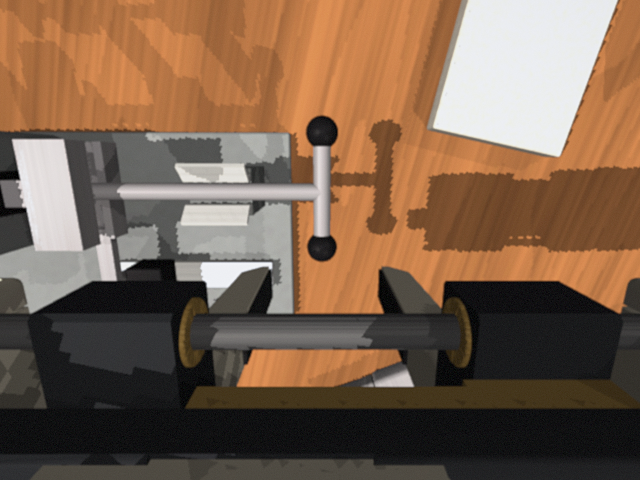

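The wrist view shows the flat bar with balls at (321,247) and (322,131), and the head inside the strut at left. Joint 7 is near its limit, so I turn the gripper half round; the grasp is the same.

send_rows --steps '[0,0,0,-0.08,0.4,0,0,0,-0.16,0.4,0,0,0,-0.24,0.4,0,0,0,-0.32,0.4,0,0,0,-0.4,0.4,0,0,0,-0.48,0.4,0,0,0,-0.56,0.4,0,0,0,-0.64,0.4]'

```text
time_s: 9.15
ee_pos: [0.4823, 0.1, 0.1388]
tool_rot: [-0.0, 0.987, -0.159, 0.0]
contact_force: [0.1, -0.1, -0.2]
width: 0.0556
gripper_force: 0.0
```

send_rows --steps '[0,0,0,-0.08,0.4,0,0,0,-0.16,0.4,0,0,0,-0.24,0.4,0,0,0,-0.32,0.4,0,0,0,-0.4,0.4,0,0,0,-0.48,0.4,0,0,0,-0.56,0.4,0,0,0,-0.64,0.4]'

```text
time_s: 9.82
ee_pos: [0.4824, 0.1, 0.1388]
tool_rot: [0.0, 0.943, 0.333, 0.0]
contact_force: [0.1, -0.2, 0.6]
width: 0.0553
gripper_force: 0.0
```

send_rows --steps '[0,0,0,-0.08,0.4,0,0,0,-0.16,0.4,0,0,0,-0.24,0.4,0,0,0,-0.32,0.4,0,0,0,-0.4,0.4,0,0,0,-0.48,0.4,0,0,0,-0.56,0.4,0,0,0,-0.64,0.4]'

```text
time_s: 10.48
ee_pos: [0.4824, 0.0998, 0.1389]
tool_rot: [0.0, 0.668, 0.744, 0.0]
contact_force: [-0.5, 0.7, -1.1]
width: 0.0557
gripper_force: 0.0
```

Run:
```python
from go import *
st();print(arm.observe()['joint_pos'])
go(*gw(-.1535,.038,.049),103.7)
```

```text
gauge mm [-155.9   37.8  138.9] F [-0.3  0.8] -1.1 M [-0.06 -0.03  0.04] w 0.0557 grip 0.0 t 10.4833
[ 0.04201063  0.50977432 -0.42145785  1.95954371  0.30336727  0.73247085
 -0.45098717]
from [0.4824 0.0998 0.1389] 96.2 F [-0.5  0.7 -1.1] w 0.0557 t 10.5 -> rows [0.002 0.008 0.3  ] -0.083
```

send_rows --steps '[0.002,0.008,0.05,-0.083,0.4,0.002,0.008,0.15,-0.083,0.4,0.002,0.008,0.25,-0.083,0.4,0.002,0.008,0.3,-0.083,0.4,0.002,0.008,0.3,-0.083,0.4,0.002,0.008,0.3,-0.083,1,0.002,0.008,0.3,-0.083,1,0.002,0.008,0.3,-0.083,1]' --newtons 15

```text
time_s: 11.15
ee_pos: [0.4857, 0.1013, 0.05]
tool_rot: [0.001, 0.621, 0.784, 0.001]
contact_force: [0.9, -0.0, -0.1]
width: 0.0403
gripper_force: 0.0
```

send_rows --steps '[0,0,0,0,1,0,0,0,0,1,0,0,0,0,1,0,0,0,0,1]'

```text
time_s: 11.48
ee_pos: [0.4848, 0.101, 0.049]
tool_rot: [0.0, 0.621, 0.784, 0.0]
contact_force: [-0.9, -0.0, -0.1]
width: 0.0209
gripper_force: 15.0
```

Run:
```python
from go import *
st()
```

```text
gauge mm [-153.3   38.4   49. ] F [-0.8  0.2] -0.1 M [-0.08 -0.18 -0.04] w 0.0209 grip 15.0 t 11.4833
```

send_rows --steps '[-0.001,0,-0.017,0,1,-0.0045,0,-0.0345,0,1,-0.01,0,-0.051,0,1,-0.018,0,-0.067,0,1,-0.027,0,-0.081,0,1,-0.039,0,-0.094,0,1,-0.039,0,-0.094,0,1]'

```text
time_s: 12.07
ee_pos: [0.4872, 0.0891, 0.0775]
tool_rot: [0.0, 0.621, 0.784, 0.0]
contact_force: [-1.1, 1.3, 0.3]
width: 0.0206
gripper_force: 15.0
```

Run:
```python
from go import *
st()
```

```text
gauge mm [-153.9   26.2   77.5] F [-0.8  1.5] 0.3 M [0.29 0.19 0.03] w 0.0206 grip 15.0 t 12.0667
```

Low forces, so I continue the arc (−0.092, −0.040 more).

send_rows --steps '[-0.014,0,-0.011,0,1,-0.028,0,-0.0215,0,1,-0.044,0,-0.029,0,1,-0.06,0,-0.035,0,1,-0.076,0,-0.038,0,1,-0.092,0,-0.0395,0,1,-0.092,0,-0.0395,0,1,-0.092,0,-0.0395,0,1]'

```text
time_s: 12.73
ee_pos: [0.4942, 0.0618, 0.0887]
tool_rot: [0.001, 0.621, 0.784, 0.0]
contact_force: [1.2, 0.4, 1.0]
width: 0.0209
gripper_force: 15.0
```

Run:
```python
from go import *
st()
s=snap('scene','s7')[0][:,:,::-1]
w=snap('wrist','w7')[0][:,:,::-1]
b=cv2.resize(s[225:345,310:410],(400,480),interpolation=cv2.INTER_CUBIC)
cv2.imwrite('pics/c7.png',np.hstack([b,cv2.resize(w[:384,:320],(400,480))]))
```

```text
gauge mm [-153.4   -2.    88.7] F [1.3 0.1] 1.0 M [ 0.15 -0.3  -0.02] w 0.0209 grip 15.0 t 12.7333
```

View pics/c7.png

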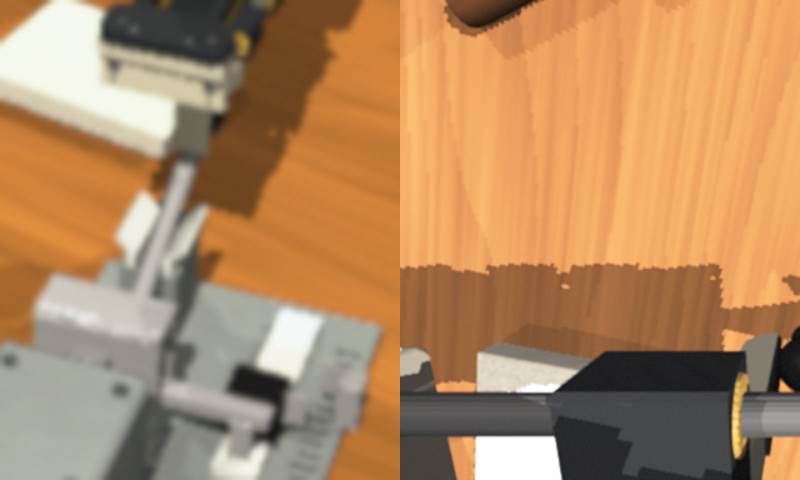

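The rod is upright: shank in the cradle, gripper holding the top ball at crop (190,120). From here I measure stop and mark numerically.

Run:
```python
from go import *
for f in('w2','w3','w4','w7'):
    m=load(f);print(f,proj(m,gw(-.009,.105,.045)).round(0),proj(m,gw(-.039,.117,.038)).round(0))
im=cv2.imread('pics/w2.png');
hsv=cv2.cvtColor(im,cv2.COLOR_BGR2HSV)
ch=" .:-=+*#%@"
print('w2 rows 20-110, cols 140-250; o=wood')
for r in range(14,106,2):
    print(r,''.join('o' if hsv[r,c,1]>90 and hsv[r,c,2]>60 else ch[min(9,int(im[r,c].mean()/25.6))] for c in range(140,250)))
```

```text
w2 [175.  35.] [167.  83.]
w3 [ 85. -27.] [81. 51.]
w4 [91. 41.] [ 86. 112.]
w7 [571.  79.] [515.  60.]
w2 rows 20-110, cols 140-250; o=wood
14 ooooooooooooooooooooooooooooo**#####**++++++++++-:............................:.:.::.:.::::..  :++=-+*********
16 ooooooooooooooooooooooooooooo**#################+-...........................:.....::.::::::..   ..-+*********
18 ooooooooooooooooooooooooooooo**#####*###########+-.............................:....:::::::...     :=+********
20 ooooooooooooooooooooooooooooo**###**#**#########*-..................................:::::::...      .-+*******
22 oooooooooooooooooooooooooooooo**#######*########*=....................:.............:.::.:::..       :+*******
24 oooooooooooooooooooooooooooooo*##*#*#############=:....................................:::::..       .-+******
26 oooooooooooooooooooooooooooooo***#*++++++++++++++=:....................................:.::...       .-+******
28 oooooooooooooooooooooooooooooo*####*************=-...................................:....::..        :+******
30 oooooooooooooooooooooooooooooo*#%%%%%%%%%%%%
[... 3587 characters left out ...]
*****=:::----
94 oooooooooooooooo:::::::::---::::...........-=+++++++++*******############%%%#***#%@%##@@@@%#*#@@@%#***=:-----:
96 ooooooooooooooooooooo-:::::::::::::.......::--++***+***+++*+*##########*#@@@@@@%%@@@@@@@@@@@@@@@@@@@@@*-------
98 ooooooooooooooooooooooooooo::::::::::::::::-=+*#########################%@@@@@@@@@@@@@@@@@@@@@@@@@@@@@%=------
100 ooooooooooooooooooooooooooooooooooooo-=======+*#########################%@@@@@@@@@@@@@@@@@@@@@@@@@@@@@%=------
102 ooooooooooooooooooooooooooooooooooooo-=======+*#########################%@@@@@@@@@@@@@@@@@@@@@@@@@@@@@%=------
104 ooooooooooooooooooooooooooooooooooooo-=======+##***####***##############%@@@@@@@@@@@@@@@@@@@@@@@@@@@@@@+-+*+==
```

Run:
```python
from go import *
m=load('w2')
print('stop',g(onz(m,(172,31.3),.045)))
for z in(.03,.038,.045):print('mark',g(onz(m,(175,79.2),z)), 'clip near/far', g(onz(m,(155,70),z)),g(onz(m,(155,92.5),z)))
im=cv2.imread('pics/w4.png');hsv=cv2.cvtColor(im,cv2.COLOR_BGR2HSV);ch=" .:-=+*#%@"
for r in range(90,140,2):print(r,''.join('o' if hsv[r,c,1]>90 and hsv[r,c,2]>60 else ch[min(9,int(im[r,c].mean()/25.6))] for c in range(40,130)))
```

```text
stop [ -7.  106.8  45. ]
mark [-34.8 114.1  30. ] clip near/far [-28.5 128.5  30. ] [-44.3 130.4  30. ]
mark [-36.4 110.7  38. ] clip near/far [-30.3 124.8  38. ] [-45.6 126.6  38. ]
mark [-37.8 107.8  45. ] clip near/far [-31.8 121.5  45. ] [-46.8 123.3  45. ]
90 ooooooooooooooooooooooooooooooooooooooooooooooooooooooooooooooooooo***********************
92 ooooooooooooooooooooooooooooooooooooooooooooooooooooooooooooooooooo***********************
94 oooooooooooooooo#######%%%%%%%%###########*+oooooooooooooooooooooooo**********************
96 oooooooooooooooo#%%%%%%%%%%%%%%%%%%%%%%%%#*+-:::---ooooooooooooooooo++********************
98 oooooooooooooooo#%%%%%%%%%%%%%%%###%%%%%%%#+-:.......:::--oooooooooo++******#**#********#*
100 ooooooooooooooooo%%%%%%%%%%%%%%%%%%%%%%%%%#*=:...............:::-ooo=++*******************
102 ooooooooooooooooo#%%%%%%%%%%%%%%%%%%%%%%%%#*+-.......................::---=++************#
104 ooooooooooooooooo*#%%%%%%%%%%%%%%%%%%%%%%%%#*=----------:................::.::=***********
106 oooooooooooooooooo#%%%%%%%%%%%%%%%%%%%%%%%%%%%%%@@@@%@%%+:..........::::::::.:-
[... 831 characters left out ...]
::::::::::::::::::::::::::::-======
126 oooooooooooooooooooooo*****++******************=-::::::::::::::::::::::::::::::::::-:-++++
128 oooooooooooooooooooooooooooooooooooo-------------:::::::::::::::::::::::::::::.:::====*#%#
130 ooooooooooooooooooooooooooooooooooooooooooooooooooooooo---------------:::::::::::-===+####
132 ooooooooooooooooooooooooooooooooooooooooooooooooooooooooooooooooooooooooo-===========+####
134 ooooooooooooooooooooooooooooooooooooooooooooooooooooooooooooooooooooooooo-===========*####
136 oooooooooooooooooooooooooooooooooooooooooooooooooooooooooooooooooooooooooo==========+#%%##
138 oooooooooooooooooooooooooooooooooooooooooooooooooooooooooooooooooooooooooo==========+##%#*
```

Run:
```python
from go import *
X,e=tri([load('w2'),load('w4')],[(175.5,79.2),(96.5,108.5)]);print(g(X),e)
X,e=tri([load('w2'),load('w4')],[(147,70.5),(56,94)]);print(g(X),e)
```

```text
[-38.  107.5  44.7] [np.float64(0.00023179299087377575), np.float64(0.0002317929908737677)]
[-30.6 130.8  37.7] [np.float64(4.5354895192218115e-06), np.float64(4.535489519237121e-06)]
```

send_rows --steps '[0,0,0,0,1,0,0,0,0,1,0,-0.01,0,0,1,0,-0.02,0,0,1,0,-0.03,0,0,1,0,-0.04,0,0,1,0,-0.04,0,0,1,0,-0.04,0,0,1]' --newtons 45

```text
time_s: 13.5
ee_pos: [0.4844, 0.0607, 0.0893]
tool_rot: [0.002, 0.621, 0.784, 0.003]
contact_force: [5.5, 1.8, -1.6]
width: 0.0195
gripper_force: 45.0
```

Run:
```python
from go import *
st()
im,m=snap('wrist','w8');im=im[:,:,::-1]
print(proj(m,gw(-.007,.107,.045)).round(0),proj(m,gw(-.038,.1075,.045)).round(0))
hsv=cv2.cvtColor(im,cv2.COLOR_BGR2HSV);ch=" .:-=+*#%@"
for r in range(20,130,4):print(r,''.join('o' if hsv[r,c,1]>90 and hsv[r,c,2]>60 else ch[min(9,int(im[r,c].mean()/25.6))] for c in range(480,640)))
```

```text
gauge mm [-163.3   -0.7   89.3] F [5.7 0.4] -1.6 M [ 0.25 -1.31 -0.09] w 0.0195 grip 45.0 t 13.5
[589.  78.] [537.  78.]
20 oooooooooooooooooooooooooooooooooooooooooooooooooooooooooooooooooooooooooooooooooooooooooooooooooooooooooooooooooooooooooooooooooooooooooooooooooooooooooooooooo
24 oooooooooooooooooooooooooooooooooooooooooooooooooooooooooooooooooooooooooooooooooooooooooooooooooooooooooooooooooooooooooooooooooooooooooooooooooooooooooooooooo
28 oooooooooooooooooooooooooooooooooooooooooooooooooooooooooooooooooooooooooooooooooooooooooooooooooooooooooooooooooooooooooooooooooooooooooooooooooooooooooooooooo
32 oooooooooooooooooooooooooooooooooooooooooooooooooooooooooooooooooooooooooooooooooooooooooooooooooooooooooooooooooooooooooooooooooooooooooooooooooooooooooooooooo
36 oooooooooooooooooooooooooooooooooooooooooooooooooooooooooooooooooooooooooooooooooooooooooooooooooooooooooooooooooooooooooooooooooooooooooooooooooooooooooooooooo
40 oooooooooooooooooooooooooooooooooooooooo-=*%@@@@@@@@@@@@@@@@@@@@@@@@#ooooooooooooooooooooooooooooooooooooooooooooooooooooooooooooooooooooooooooooooooooooooo
[... 2920 characters left out ...]
-:--::. -*+-::::::::=#@@@@@@@@@@@@@@@@@@
116 @@@@@@@@@@@@@@@@@@@@%#######################***++++++=:.                         .::::::::::-::::::--:-:-:-::-:-----:---------:=%#=::::::::-#@@@@@@@@@@@@@@@@@@@
120 @@@@@@@@@@@@@@@@@@@############################**++++-.                         .:::-::::---:-::::-:--::--::-----:--::--:---:...:::::::::::+@@@@@@@@@@@@@@@@@@@@
124 @@@@@@@@@@@@@@@@@%%##############################**+=:                         ..::::::::::::::-:-::-::----:-------:---------:::::::::::::+@@@@@@@@@@@@@@@@@@@@@
128 @@@@@@@@@@@@@@@@@@@#################################+:                        ..::::-::::-::--::-::::--::----:---:----------:.:::::::::::=%@@@@@@@@@@@@@@@@@@@@%
```

The mark blade is at (538,76) and the stop blade at (590,80), about 52 px (31 mm) apart; the hook has just caught (5.7 N). I draw 26 mm first.

send_rows --steps '[0,-0.012,0,0,1,0,-0.024,0,0,1,0,-0.036,0,0,1,0,-0.048,0,0,1,0,-0.06,0,0,1,0,-0.075,0,0,1,0,-0.087,0,0,1,0,-0.087,0,0,1]'

```text
time_s: 14.22
ee_pos: [0.4651, 0.0563, 0.0907]
tool_rot: [0.005, 0.62, 0.784, 0.008]
contact_force: [12.6, 2.5, -4.5]
width: 0.0201
gripper_force: 45.0
```

```bash
cat > lk.py <<'E'
import sys
from go import *
def look(f,r0=60,r1=112):
    st()
    im,m=snap('wrist',f);im=im[:,:,::-1]
    a=proj(m,gw(-.007,.107,.045));b=proj(m,gw(-.038,.1075,.045));print('stop start',a.round(0),'mark',b.round(0),'px/mm',np.linalg.norm(a-b)/31)
    hsv=cv2.cvtColor(im,cv2.COLOR_BGR2HSV);ch=" .:-=+*#%@"
    for r in range(r0,r1,4):print(r,''.join('o' if hsv[r,c,1]>90 and hsv[r,c,2]>60 else ch[min(9,int(im[r,c].mean()/25.6))] for c in range(520,640)))
look(sys.argv[1])
E
python3 lk.py w9
```

```text
gauge mm [-183.1   -0.5   90.7] F [12.8 -0.5] -4.5 M [ 0.35 -2.81 -0.04] w 0.0201 grip 45.0 t 14.2167
stop start [616.  80.] mark [565.  80.] px/mm 1.6521128604708821
60 oo-::::::::::::::::::::::::=*@@@@@@@@@@@%%*+--*@@@@@@%oooooooooooooooooooooooooooooooooooooooooooooooooooooooooooooooooo
64 o::::::::::::::::::::::::::=++=-==+***=::::::+@@@@@%#ooooooooooooooooooooooooooooooooooooooooooooooooooooooooooooooooooo
68 --:::::::::::::::::::.....:....:::::::::::::=#@@@@@%######%%###%#################%%%#%##%#########%#%#%%%###%%#%%#%%%#%#
72 -:::::::::...:..::....:::...::.:::::::::::::+@@@@@%%%%%%%%%%%%%##%######%%####%%%%%%%%%%%%%%%%%#%%%%%%%%%%%%%%%%%%%%%%%%
76 ---:.:-:::-=+++=-=+++**=:.:::::::::::::::::=%@@@@@%%%%%%%%%%%#%%#%###%#%%#+-+#%%%%#%%%%%###%%%%%%%%%%%##%%%%%%%%%%#%%%%%
80 %*=-=*##########*--*##+-:::::::::::::::::::+#%%%%%%%%%%%%%#+-+###*#%%@@%%*==#%%%%%%%%%#*==#%%%%%%%%%%*=-*%%%%%#%#%######
84 %#+-*###########=-+###+-:::::::::-=+++*###%%*==#%##**++=--:::::::+@@@@@%#==*%%%%%%%%%%#=-*#%%%%%%%%%#+-*#%%%%%#%%#%###%#
88 #+-+###########+-=*##########*--*########*+-::::::::::::::::::::=%@@@@@%+-*#%%%%%%%%%#+-+#%%%%###%%#+-+#%%%%%###########
92 #+=#%%%#######*=-+##########*=-+*########*=:..:::::::::::::::::-*@@@@@%*-=#%%%%%%%%%#*=+#%%%##%#%##*==#%#%#####%#######%
96 -.:=====*################################+:...:::::::::::::::::+@@@@@%*==*%%%%%%%%%%%%%%%%%%#%%%#%##%%#########%%%%%%%%%
100 =========+#%%###########################*-::::::::-:::::::::::=#@@@@@%%%%%%%%%%%%%%%%%%%%%%%%%%%%%%%%%####%##%#%%%%%%#%#
104 =======*#%%%%%%###############***++=--::....:::::::::::::::::::::.....::....:.:::.:.:::+#####***#%@@@@@@@@@@@@@@@@@@%%##
108 =======+*#%%%##*+=-::...                ..::::::::-:-:::::-:----:--:::-::------::.... .::::::::+@@@@@@@@@@@@@@@@@@@@%%##
```

send_rows --steps '[0,-0.01,0,0,1,0,-0.02,0,0,1,0,-0.03,0,0,1,0,-0.04,0,0,1,0,-0.042,0,0,1,0,-0.042,0,0,1]'

```text
time_s: 14.77
ee_pos: [0.4553, 0.0541, 0.0911]
tool_rot: [0.007, 0.621, 0.784, 0.01]
contact_force: [15.8, 3.3, -5.4]
width: 0.0203
gripper_force: 45.0
```

```bash
python3 lk.py w10
```

```text
gauge mm [-193.1   -0.3   91.1] F [16.1 -0.5] -5.4 M [ 0.39 -3.41 -0.15] w 0.0203 grip 45.0 t 14.7667
stop start [630.  81.] mark [580.  80.] px/mm 1.631773523626308
60 oooooooooooooo-::::::::::::::::::::::::::-+%@@@@@@@@@@@@@%*++#@@@@@%oooooooooooooooooooooooooooooooooooooooooooooooooooo
64 oooooooooooooo::::::::::::-::::::::::::::=*#*+++#%@%*=::::::+@@@@@@#oooooooooooooooooooooooooooooooooooooooooooooooooooo
68 =============-::::::::::::::::::::::...:...:..:.:::::::::::=%@@@@%######################################################
72 ============-::::::::::::::.:.:.:.....::::::::::::::::::::-#@@@@@%%%%%%%%%%%%%#%%#%%#%###%%%%%%%%%%%%%%%%%%%%%%%%%%%%%%%
76 ============--::.:::::::---------=++=-::..::::::::::::::::+@@@@@%%%%%%%%%%%%%#%%%%%%%#+-*#%%%%%%%%%%%%%%%%%%%%%%%%%%%%%%
80 =::+#%%%%%%##*+--*##########*=-+*###=:..:::::::::::::::::-#@@@@%%%%%%%#+-+#%%%%%%%%%#+-+#%%%%%%%%%#+-+#%%%%%%%%%#+-=#%%%
84 -:-==*#%%%%%%%*==*##########+-=*###+-::::::::::::-------:::.:::+@@@@@@#==#%%%%%%%%%%*==#%%%%%%%%%%*==#%%%%%%%%%#*-=#%%%%
88 ::=#%%%%%%%%%#+=*##########*=-*####*****+-::::..:::::.::::::::=#@@@@@%+-*#%%%%%%%%%#=-*%%%%%%%%%%#=-*%%%%%%#%%%*==*%%#%%
92 :-==*#%%%%%%#*=+#%%########+-=*########*=:..:::::::::::::::::-+@@@@@%*-+#%%%%%%%%%#+-*#%%%%%%%%%#+-*#%%%%%%%%%#+=*#%###%
96 =======+=+#%#+=#%%%%%%#################+-::::::::::::::::::::+@@@@@%%%%%%%%%%%%%%#*==#%%%%%%%%%%%%%%%%%%%%%%%%%%%#####%%
100 =======+#%%%%%%%%%%%%%%%%#############*=-:::::::-:--::::::::-#@@@@@%%%%%%%%%%%%%%%%%%%%%%%%%%%%%%%%%%%%%%%%%%%%%%%#%###%
104 ======*#%%%%%%%%%%%%%%%%%%%%##***++=--:...:..........:............:::::::::::::::::-=*#%%#%####%%%%%%%%%%%%%%%%%%%%%%%%%
108 ======+#%%%%%%#**+=--:..              ..:::--:--:-:-::---:--------:-::-:------:--::..:::::::-*@@@@@@@@@@@@@@@@@@@@%#%%%%
```

send_rows --steps '[0,-0.005,0,0,1,0,-0.01,0,0,1,0,-0.015,0,0,1,0,-0.015,0,0,1,0,-0.015,0,0,1,0,-0.015,0,0,1,0,-0.015,0,0,1,0,-0.015,0,0,1]'

```text
time_s: 15.48
ee_pos: [0.4518, 0.0533, 0.0912]
tool_rot: [0.007, 0.621, 0.784, 0.011]
contact_force: [18.0, 3.9, -5.5]
width: 0.02
gripper_force: 45.0
```

```bash
python3 lk.py w11
```

```text
gauge mm [-196.7   -0.2   91.2] F [18.4 -0.4] -5.5 M [ 0.48 -3.65 -0.11] w 0.02 grip 45.0 t 15.4833
stop start [635.  81.] mark [585.  80.] px/mm 1.6245812143548368
60 ooooooooooooooooooo:::::::::::::::::::::::::::-+#@@@@@@@@@@@@@@%#**@@@@@%ooooooooooooooooooooooooooooooooooooooooooooooo
64 oooooooooooooooooo-:::::::::::::::::::::::::::=*%#+*#%%@@#+::::::=@@@@@@#ooooooooooooooooooooooooooooooooooooooooooooooo
68 =================-:::::::::::::::::::::::..:..........::::::::::=#@@@@@%################################################
72 =================-:::::::::::::::::...:.::.:::.:::::::::::::::::+@@@@@%%%%%%%%%%%%%%#%%%%%%%%%%%%%%%%%%%%%%%%%%%%%%%%%%%
76 ================--::..:::::::::::::---=++=::::::.:::::::::::-::=%@@@@@%%%%%%%%%%%%%%%%%%%#+-+#%%%%%%%%%%%%%%%%%%%%%%%%%%
80 =====-:-*#%%%%%#***=:=*##########+-=*###*=::::::::::::::::::::-#@@@@@%%%%%%*-=#%%%%%%%%%#*-=#%%%%%%%%%#*-=#%%%%%%%%%#+-=
84 =====::-=+#%%%%%%%#=-*##########*=-*####+-::::-:::::::::::::::=#@@@@@%%%%%#=-*%%%%%%%%%%#==*%%%%%%%%%%*==#%%%%%%%%%%*-=#
88 ====-.-*#%%%%%%%%#+-+*##########+-=*####+-:::::::::-:::::::::-+@@@@@%%%%%#+-*#%%%%%%%%%#+-*#%%%%%%%%%#+-*%%%%%%%%%%#==*%
92 ====::-=+*#%%%%%%#==#%%########*=-*####+-::::::::::::::::::::=%@@@@%%%%%%*==#%%%%%%%%%%+-+#%%%%%%%%%#+-+#%%%%%%%%%#+-*#%
96 ======+#%%%%%%%%%+=*#%%%%%############*=-:::::::::::::::::::-#@@@@@%%%%%%%%%%%%%%%%%%%*==#%%%%%%%%%%%%%%%%%%%%%%%%%%%%%#
100 =====**##%%%%%%%%%%%%%%%%%%%%%########+-::::::--::-:::::::::+@@@@@%%%%%%%%%%%%%%%%%%%%%%%%%%%%%%%%%%%%%%%%%%%%%%%%%%%###
104 ======*#%%%%%%%%%%%%%%%%%%%%%%%#**++=-:........................:::::::::::::::::::-+*#%%%%%###%%%%%%%%%%%%%%%%%%%%%%%%%%
108 ====*#%%%%%%%%#**+==--:..             ..:--::-:----------:----------:---------:..  ..:::::::+@@@@@@@@@@@@@@@@@@@@%%###%#
```

The blades now line up at (586,80) and (585,84). I hold a little longer, then ease home slowly.

send_rows --steps '[0,0,0,0,1,0,0,0,0,1,0,0,0,0,1,0,0.01,0,0,1,0,0.02,0,0,1,0,0.03,0,0,1,0,0.04,0,0,1,0,0.05,0,0,1]'

```text
time_s: 16.2
ee_pos: [0.4577, 0.0537, 0.0895]
tool_rot: [0.002, 0.621, 0.784, 0.003]
contact_force: [7.2, 0.7, -0.7]
width: 0.0201
gripper_force: 45.0
```

send_rows --steps '[0,0.01,0,0,1,0,0.02,0,0,1,0,0.03,0,0,1,0,0.04,0,0,1,0,0.05,0,0,1,0,0.06,0,0,1,0,0.07,0,0,1,0,0.07,0,0,1]'

```text
time_s: 16.87
ee_pos: [0.4779, 0.059, 0.0893]
tool_rot: [0.002, 0.621, 0.784, 0.003]
contact_force: [6.9, 1.1, -1.3]
width: 0.0197
gripper_force: 45.0
```

Run:
```python
from go import *
st()
```

```text
gauge mm [-169.9   -0.8   89.3] F [ 6.9 -0.5] -1.3 M [ 0.26 -1.57 -0.26] w 0.0197 grip 45.0 t 16.8667
```

send_rows --steps '[0,0.008,0,0,1,0,0.016,0,0,1,0,0.024,0,0,1,0,0.032,0,0,1,0,0.04,0,0,1,0,0.047,0,0,1,0,0.047,0,0,1,0,0.047,0,0,1]'

```text
time_s: 17.53
ee_pos: [0.4861, 0.0611, 0.0882]
tool_rot: [-0.001, 0.62, 0.784, -0.002]
contact_force: [-3.0, 0.5, 4.2]
width: 0.0202
gripper_force: 45.0
```

```bash
python3 lk.py w12
```

```text
gauge mm [-161.6   -0.8   88.2] F [-2.8  1.2] 4.2 M [ 0.06  0.32 -0.11] w 0.0202 grip 45.0 t 17.5333
stop start [591.  77.] mark [537.  77.] px/mm 1.739433325833087
60 *#*++#%%@@#+-:::-*@@@@@@@%#ooooooooooooooooooooooooooooooooooooooooooooooooooooooooooooooooooooooooooooooooooooooooooooo
64 ..:...::::::::::=%@@@@@%######################################%%%##%%%#%%%###%#%%%%%%%%%%%%%%%%%%%%%%%%%%%%%%%%%%%%%%%%%
68 :.:::::::::::::-*@@@@@%%%%%%%%%%%%%%%%%%%%%%%%%%%%%%%%%%%%%%%%%%%%%%%%%%%%%%%%%%%%%%%%%%%%%%%%%%%%%%%%%%%%%%%%%%%%%%%%%%
72 ::..:::::::-:::+@@@@@@%%%%%%%%%%%%%%%%%%%%%%%%%%%%%%%#==#%%%%%%%%%%%%%%%%%%%%%%%%%%%%%%%%%%%%%%%%%%%%%%%%%%%%%%%%%%%%%%%
76 :::::--:::::::-#@@@@@%%*-+#%%%%%%%%%%%+=+#%%%%%%%%%%%+-+#%%%%%%%%%%%+-*#%%%%%%%%%%%+-*%%%%%%%%%%%%%%%%%%%%%%%%%%%%%%%%%%
80 ::::::::::::::-*@@@@@@#==#%%%%%%%%%%%#==#%%%%%%%%%%%*==#%%%%%%%%%%%*-+#%%%%%%%%%%%+-+#%%%%%%%%%%%%%%%%%%%%%%%%%%%%%%%%%%
84 ::::::::::::::+@@@@@@%*=+#%%%%%%%%%%%+-*%%%%%%%%%%%%+-*%%%%%%%%%%%#==#%%%%%%%%%%%*==#%%%%%%%%%%%%%%%%%%%%%%%%%%%%%%%%%%%
88 :::::::::::::-#@@@@@%#==#%%%%%%%%%%%*==#%%%%%%%%%%%*=+#%%%%%%%%%%%+-*#%%%%%%%%%%#=-*%%%%%%%%%%%%%%%%%%%%%%%%%%%%%%%%%%%%
92 :::::::::::::+@@@@@@###%%%%%%%%%%%%%%%%%%%%%%%%%%%#==#%%%%%%%%%%%%%%%%%%%%%%%%%%%%%%%%%%%%%%%%%%%%%%%%%%%%%%%%%%%%%%%%%%
96 :--::-::::::-#@@@@@%###%%%%%%%%%%%%%%%%%%%%%%%%%%%##%%%%%%%%%%%%%%%%%%%%%%%%%%%%%%%%%%%%%%%%%%%%%%%%%%%%%%%%%%%%%%%%%%%%
100 ::::::::::::-+******+++**************#%%%%%%%%%%%%%%%%%%%%%%%%%%%%%%%%%%%%%%%%%%%%%%%%%%%%%%%%%%%%%%%%%%%%%%%%%%%%%%%%%%
104 :::::::::::::-:::::::::::-:---:------:-#%%%%%%%%%%%%%%%%%%%%%%%%%%%%%%%%%%%%%%%%%%%%%%%%%%%%%%%%%*=----:::::+@@@@@@@@@@@
108 ::::::::::::::::-:::::--::-:----------+#%%%%%%%%%%%%%%%%%%%%%%%%%%%%%%%%%%%%%%%%%%%%%%%%%%%%%%%%*=-::::::::+@@@@@@@@@@@@
```

send_rows --steps '[0,0.007,0,0,1,0,0.014,0,0,1,0,0.014,0,0,1,0,0.014,0,0,1]'

```text
time_s: 17.92
ee_pos: [0.4868, 0.061, 0.0879]
tool_rot: [-0.003, 0.62, 0.784, -0.005]
contact_force: [-9.4, -1.4, 8.5]
width: 0.0201
gripper_force: 45.0
```

Run:
```python
from go import *
st()
```

```text
gauge mm [-160.9   -1.    87.9] F [-9.5  0.9] 8.5 M [-0.14  1.55  0.02] w 0.0201 grip 45.0 t 17.9167
```

The rod's tilt resists further pushing and the slide is already at the home side, so I relax the push and release.

send_rows --steps '[0,-0.008,0,0,1,0,-0.016,0,0,1,0,-0.018,0,0,1,0,-0.018,0,0,1,0,-0.018,0,0,1]' --newtons 8

```text
time_s: 18.33
ee_pos: [0.4876, 0.0611, 0.0884]
tool_rot: [0.0, 0.621, 0.784, -0.0]
contact_force: [-0.6, -0.4, -1.0]
width: 0.0213
gripper_force: 8.0
```

Run:
```python
from go import *
st()
s0=cv2.imread('pics/s0.png',0).astype(np.float32);s=snap('scene','s13')[0][:,:,::-1].copy();s=cv2.cvtColor(s,cv2.COLOR_BGR2GRAY).astype(np.float32)
def sh(a,b,r):
    y0,y1,x0,x1=r;up=lambda q:cv2.resize(q[y0:y1,x0:x1],None,fx=4,fy=4,interpolation=cv2.INTER_CUBIC)
    return np.array(cv2.phaseCorrelate(up(a),up(b),cv2.createHanningWindow(((x1-x0)*4,(y1-y0)*4),cv2.CV_32F))[0])/4
print('strut',sh(s0,s,(290,325,315,357)),'tab',sh(s0,s,(318,336,348,370)),'housing',sh(s0,s,(305,390,285,350)))
m=load('s13');print('px per 10mm out',proj(m,gw(-.01,0,.09))-proj(m,gw(0,0,.09)))
```

```text
gauge mm [-160.    -1.1   88.4] F [-0.6 -0.3] -1.0 M [-0.11 -0.1  -0.01] w 0.0213 grip 8.0 t 18.3333
strut [-0.03209435 -0.10741242] tab [-0.0033202   0.03938102] housing [0.01022785 0.00023899]
px per 10mm out [ 1.50266051 -2.74105827]
```

send_rows --steps '[0,0,0,0,0.4,0,0,0,0,0.4,0,0,0,0,0.4,0,0,0,0,0.4,0,0,0,0,0.4,0,0,0,0,0.4,0,0,0,0,0.4,0,0,0,0,0.4]'

```text
time_s: 19.05
ee_pos: [0.4874, 0.0613, 0.0887]
tool_rot: [0.0, 0.621, 0.784, 0.0]
contact_force: [0.0, 0.1, -0.1]
width: 0.0555
gripper_force: 0.0
```

send_rows --steps '[0,0,-0.05,0,0.4,0,0,-0.1,0,0.4,0,0,-0.2,0,0.4,0,0,-0.3,0,0.4,0,0,-0.4,0,0.4,-0.1,0,-0.45,0,0.4,-0.3,0,-0.45,0,0.4,-0.3,0,-0.45,0,0.4]'

```text
time_s: 19.72
ee_pos: [0.5096, -0.0316, 0.2249]
tool_rot: [0.003, 0.623, 0.783, -0.0]
contact_force: [0.1, -0.2, -0.1]
width: 0.0557
gripper_force: 0.0
```

send_rows --steps '[-0.2,0,0,0,0.4,-0.4,0,0,0,0.4,-0.4,0,0,0,0.4,-0.4,0,0,0,0.4,-0.4,0,0,0,0.4]'

```text
time_s: 20.13
ee_pos: [0.5353, -0.1462, 0.2229]
tool_rot: [-0.0, 0.623, 0.782, -0.0]
contact_force: [-0.7, 1.1, -0.6]
width: 0.0557
gripper_force: 0.0
```

Run:
```python
from go import *
st()
s0=cv2.imread('pics/s0.png',0).astype(np.float32);c=snap('scene','s14')[0][:,:,::-1].copy();s=cv2.cvtColor(c,cv2.COLOR_BGR2GRAY).astype(np.float32)
tp=snap('top','t14')[0][:,:,::-1]
def sh(a,b,r):
    y0,y1,x0,x1=r;up=lambda q:cv2.resize(q[y0:y1,x0:x1],None,fx=4,fy=4,interpolation=cv2.INTER_CUBIC)
    return np.array(cv2.phaseCorrelate(up(a),up(b),cv2.createHanningWindow(((x1-x0)*4,(y1-y0)*4),cv2.CV_32F))[0])/4
print('strut',sh(s0,s,(290,325,315,357)),'tab',sh(s0,s,(318,336,348,370)))
for f,im in(('s14',c),('t14',tp)):
    m=load(f)
    for z in(.108,.028):
        p=proj(m,gw(-.160,-.001,z));x,y=int(p[0]),int(p[1]);k=im.max(2)[y-9:y+10,x-9:x+10]<50
        yy,xx=np.nonzero(k);print(f,'ball pred',p.round(1),'dark n',k.sum(),(xx.mean()+x-9,yy.mean()+y-9) if k.any() else None)
        if k.any():print(g(onz(m,(xx.mean()+x-9,yy.mean()+y-9),z)))
```

```text
gauge mm [-162.7 -213.7  222.9] F [-0.4  1.2] -0.6 M [ 0.05 -0.06 -0.04] w 0.0557 grip 0.0 t 20.1333
strut [-0.02967184 -0.05281581] tab [-0.00528004  0.00416257]
s14 ball pred [360.9 251.6] dark n 30 (np.float64(361.76666666666665), np.float64(252.13333333333333))
[-158.7    1.4  108. ]
s14 ball pred [359.  278.6] dark n 0 None
t14 ball pred [267.4 234.3] dark n 31 (np.float64(268.258064516129), np.float64(236.8709677419355))
[-167.9   -1.7  108. ]
t14 ball pred [271.1 239.4] dark n 37 (np.float64(269.7027027027027), np.float64(237.21621621621622))
[-152.2    1.6   28. ]
```

```bash
python3 -c "
from rig import arm
print(arm.sign_off())"
```

```text
the job is handed in; nothing more can be done
None
```

The job is handed in: by the last camera checks the stop blade is level with the mark, the slide is fully home, and the rod lies hooked in the cradle with its cross bar upright; no verdict came back, and I viewed 11 pictures instead of the 10 allowed.

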